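Set up the vent cutter: clip in the core box half and dial the depth

TASK

Set up the vent cutter for the next core. Press the core box half down on the bed until all four corner clips have snapped over its foot and it lies flat on the bed, and turn the small inner depth knob until its pointer is in line with the raised lug on the outer ring, without shifting the outer ring. Let go of everything and leave the other things on the bench where they are.

Things in the scene. Friction and masses are not known exactly. Their poses are not given: they have to be found in the camera images.
- vent_cutter: Green bench machine, 460 mm long (y), 170 mm deep (x), fixed; only its place and yaw vary. Origin on the bench under its middle. At its +y end the bed, at its -y end the cutter head, 130 x 120 mm, flat top 150 mm above the bench with the concentric depth dial on it (vertical axis at y = -125 mm). A motor juts 155 mm to +x below. The quill under its nose moves a few mm with the inner knob.
- bed_center (a point): Centre of the top face of the bed (iron plate 136 x 118 mm), 60 mm above the bench; axes as the machine's. A steel corner clip at each corner: a fixed leg 34 mm high beyond y = +-52 mm guides the foot, and a sprung leaf 20 mm wide, 33 mm high, stands at x = +-70, y = +-37 mm.
- clip_bead (a point): On the inward bead of the sprung leaf at the bed's -x -y corner, 15 mm above the bed; the other three are alike. Above the bead the leaf flares outward as a lead-in. The leaves give outward as the foot is pressed down past them and snap back over its top edge. Each takes about 4 to 9 N of downward push, so press with 10 to 25 N, corner by corner.
- core_box_half: Walnut core box half, loose, 0.3 to 0.6 kg. Foot 130 (x) x 100 x 10 mm; block 106 x 84 mm on it; rim 46 mm above the underside, 20 mm wide at the x ends, 18 mm at the y sides, round an open trough. Origin: centre of underside; axes as the machine's. Starts level on the clips' lead-ins, underside about 22 mm above the bed; home, it lies on the bed.
- rim_0 (a point): On the flat rim of the core box half, at the centre of the flush brass disc (12 mm) at its -x -y corner, 43 mm and 33 mm from the centre; a good place to press straight down with closed fingers. 46 mm above the bed when home.
- rim_1 (a point): On the flat rim of the core box half, at the centre of the flush brass disc (12 mm) at its -x +y corner, 43 mm and 33 mm from the centre; a good place to press straight down with closed fingers. 46 mm above the bed when home.
- rim_2 (a point): On the flat rim of the core box half, at the centre of the flush brass disc (12 mm) at its +x -y corner, 43 mm and 33 mm from the centre; a good place to press straight down with closed fingers. 46 mm above the bed when home.
- rim_3 (a point): On the flat rim of the core box half, at the centre of the flush brass disc (12 mm) at its +x +y corner, 43 mm and 33 mm from the centre; a good place to press straight down with closed fingers. 46 mm above the bed when home.
- depth_knob (a joint): Angle of the small inner knob (rad), counter-clockwise from above positive; at 0 its pointer points along the machine's +x. Stops at +-2.9. Starts between -1.2 and -0.8: it must turn 0.5 to 1.5 rad counter-clockwise. Turns with about 0.06 N m and stays where it is left.
- depth_ring (a joint): Angle of the outer ring (rad), same axis and sense; at 0 its lug lies toward the machine's +x. Between -0.3 and 0.3. It turns very easily (0.02 N m): whatever brushes it drags it along.
- knob_grip (a point): On the dial axis, where to put the TCP to grip the inner knob from above; x axis along the pointer. The knob is an aluminium bar 14 mm wide (y, the grip), 48 mm long, on a 44 mm round base 5 mm thick; top 36 mm above the ring's face; a narrow nose 6 mm wide at one end is the pointer. The point is 27 mm above the ring's face: fingertips 19 mm past it clear the face by 8 mm.
- pointer_tip (a point): End of the pointer nose of the inner knob, on its top, 41 mm from the dial axis and 36 mm above the ring's face.
- ring_lug (a point): Middle of the top of the raised steel lug on the outer ring, 53 mm from the dial axis; x axis radially outward. The ring is a dark knurled disc 120 mm across, 13 mm thick, under the inner knob; the lug is 16 mm long (radially), 12 mm wide, 6 mm above the ring's face.
- mallet: Stubby mallet, aluminium head 48 x 70 mm, wooden handle, 145 mm long, lying on the bench to the left; not needed. Origin under the middle of its length, on the bench.
- paste_pot: Open steel pot 84 mm across, 75 mm high, on the bench to the right; not needed. Origin at the centre of its underside.
- bench_brush: Bench brush with wooden back, 150 x 42 x 24 mm, lying on the bench to the right; not needed. Origin at the centre of its underside.

How it is judged (in metres and radians):
At the end, for the whole second after the job is handed in: All four rim corners of the core box half are down to within 2.5 mm of fully home (so every clip has snapped over the foot), the tip of the inner knob's pointer is within 6 mm sideways of the lug's centre line (within the lug's width), on the lug's side, and everything is at rest (z of each of rim_0, rim_1, rim_2, rim_3 in the frame of bed_center below 0.0485 m and x of pointer_tip in the frame of ring_lug above -0.03 m and y of pointer_tip in the frame of ring_lug between -0.006 and 0.006 m and linear speed of core_box_half below 0.02 m/s and velocity of joint depth_knob between -0.05 and 0.05 rad/s); the robot touches nothing.
It fails at once if the outer ring is dragged: its lug moves more than 6 mm from where it was set (distance of ring_lug from where it was at the start of the episode above 0.006 m).
It fails at once if a bystander (mallet, pot or brush) is moved more than 30 mm (distance of any of mallet, paste_pot, bench_brush from where it was at the start of the episode above 0.03 m).
It also fails if it takes over 48 s, if anything falls off the work surface, if the arm or the gripper's body presses on something with over 40 N, if the wrist force passes 120 N, or if a joint passes its speed limit or range.

ROBOT

A 6-joint arm with a two-finger parallel gripper is mounted at the origin on the work surface. World frame = base frame: x ahead of the robot, y to its left, z up, the work surface at z = 0. Lengths are in mm, angles in rad, forces in N, time in s.
With the tool pointing down it reaches from about 275 to 825 mm from the base axis. Payload 4.9 kg.
Tool frame: the origin (TCP) lies between the finger pads, 19 mm behind the fingertips; this is the grasp point; z points along the fingers, y is the line along which they close (so a half turn about z gives the same grasp; the last joint's range is limited). The gripper opens to 85 mm and grips with 20 to 120 N. Pads are 22 mm wide; open, the fingers measure 114 mm over their backs; the gripper's body (76 mm by 85 mm) begins 54 mm behind the grasp point. The pads swing forward as they close: fully open they stand 13 mm farther back than shut.
Start: joints at [-1.346, 0.326, -0.193, 1.052, 0, 1.437], TCP at [193.146, -514.989, 249.981] pointing down, gripper open.
Joint ranges: [-2.65, 2.65], [-0.97, 1.79], [-1.3, 1.35], [-1.93, 2.1], [-1.47, 1.37], [-3.14, 3.14]. Speed limits (rad/s): [2.57, 2.57, 3.14, 3.14, 3.14, 3.14].

INTERFACE

Orientations are given as [roll, pitch, yaw] about the fixed x, y, z axes, in that order (R = Rz(yaw) Ry(pitch) Rx(roll)).
In Python, from bench import move_ptp, movel, move_j, grip, dwell, solve_ik, capture, camera_model, IKError, sign_off, spot_in, regions_of, place_of, read_t, read_qpos, read_joint_velocities, read_effort, read_tcp_pos, read_orientation, read_contact_force, read_wrist_torque, read_opening, read_gripper_force gives the robot as it stands. Calls block until the motion is done:
- move_ptp(position, orientation): joint-space move of the TCP to a pose.
- movel(position, rot=None, max_speed=150, threshold=None): straight line of the TCP; rot=None keeps the orientation; max_speed is the mean speed in mm/s. With threshold (N) it stops when the force on the tool has changed by that much, and returns True; else False.
- move_j(angles): joint-space move.
- grip(opening, effort=None): opening from 0.0 (shut) to 1.0 (fully open); effort is the grip in N (None keeps the last); returns when the fingers have stopped.
- dwell(seconds).
- solve_ik(position, orientation): joint angles nearest the present ones, or None.
- capture(name): name is "scene" or "top"; returns (picture, depth): 480x640x3 uint8, blue, green, red; 480x640 float32, mm along the optical axis (not along the pixel's ray), 0 where there is no reading.
- camera_model(name): a dict with "K" (3x3 intrinsics, pixels), "k1" (the pictures are not rectified: a ray, as slopes to the right and down, at radius r is drawn at 1 + k1 r^2 times it, then the intrinsics apply), "position" and "rotation" of the camera in the world. Camera axes: x right, y up, looking along -z (the intrinsics and any distortion apply to the point x, -y, -z); pixel columns grow to the right and rows downward; lengths in mm; the calibration is good to about 2 mm. A picture is of the moment at which its call begins. camera_model takes no time and is no camera call.
A pose or a line that the arm cannot do raises IKError and nothing moves.
- sign_off(): hands the job in; it is judged then, once.
Trained networks look in the newest picture that a camera, given by its name, has taken for a name from the list of things; names that differ only in an ending like _2 or _b are one class to them, and where a whole thing is asked for, a point or a joint stands for the part that bears it (a point fixed in the world has none). Each returns a list of dicts, best first, with "score" (0 to 1); they miss things now and then, are a little off and sometimes report something else, mostly with a low value. They report only what shows in the picture. A call takes as long as a camera call.
- spot_in(camera, name): "point" ([x, y, z] in mm, in the coordinates of the camera as it stood for that picture, good to about 4 mm: the middle of the surface that is visible of it).
- regions_of(camera, name): "pixels" (480x640 bool, what is visible of it).
- place_of(camera, name): "point" ([x, y, z] in mm, in the coordinates of the camera as it stood for that picture, good to about 4 mm: a listed point, or the origin of a listed thing).
Readings, each from a call of its own:
- read_t(): time.
- read_qpos(): joint angles.
- read_joint_velocities(): joint speeds.
- read_effort(): joint torques, N m.
- read_tcp_pos(): TCP position.
- read_orientation(): TCP orientation.
- read_contact_force(): force on the tool from outside, world axes, zero at the start.
- read_wrist_torque(): the same for the moment, N m.
- read_opening(): opening from 0.0 (shut) to 1.0 (fully open).
- read_gripper_force(): force on a finger pad.
Only numpy, scipy, OpenCV 4.12 (cv2) and the standard library are available. Lean on these libraries where they do the work, as an engineer would, in place of code of your own. Each camera call takes 0.05 s, during which the arm holds its last target. There are 200 camera calls.

## Working session

There is one attempt and no reset: what is moved stays moved. The work goes in short steps, each a Python script; the robot and the scene stay as the last script left them, time stands still between calls to the robot, and variables do not carry over. Pictures are saved under pics/ and viewed, at most 10 in all, crops included, and the job is handed in when it is done.

```bash
mkdir -p pics; cat > h.py <<'E'
import numpy as np, cv2
from bench import *
def w(cam,p):
    m=camera_model(cam); return np.array(m["rotation"])@np.array(p)+np.array(m["position"])
def px2w(cam,u,v,d):
    m=camera_model(cam);K=np.array(m["K"]);k=m["k1"]
    a=np.array([(u-K[0,2])/K[0,0],(v-K[1,2])/K[1,1]]);s=a.copy()
    for _ in range(20): s=a/(1+k*(s@s))
    return w(cam,[s[0]*d,-s[1]*d,-d])
def w2px(cam,P):
    m=camera_model(cam);K=np.array(m["K"]);c=np.array(m["rotation"]).T@(np.array(P)-m["position"])
    s=np.array([c[0],-c[1]])/-c[2]; s=s*(1+m["k1"]*(s@s)); return [K[0,0]*s[0]+K[0,2],K[1,1]*s[1]+K[1,2]]
E
python3 - <<'E'
from h import *
for c in("scene","top"):
    im,d=capture(c);cv2.imwrite(f"pics/{c}0.png",im)
    m=camera_model(c);print(c,np.round(m["position"]),np.round(m["rotation"],3).tolist(),m["K"],m["k1"])
    for n in "vent_cutter bed_center core_box_half rim_0 rim_1 rim_2 rim_3 knob_grip pointer_tip ring_lug mallet paste_pot bench_brush".split():
        r=place_of(c,n)
        print(n,[(round(x["score"],2),np.round(w(c,x["point"]),1).tolist()) for x in r[:2]])
print(read_t())
E
```

```text
scene [ 960.  485. 1085.] [0.606, -0.003, 2.409] [[449.2168582    0.         319.70517412]
 [  0.         449.2168582  237.26138861]
 [  0.           0.           1.        ]] -0.10960318134237428
vent_cutter [(0.65, [-2005.1, -2480.3, -1880.2])]
bed_center [(0.46, [-1803.8, -2279.1, -1678.9])]
core_box_half [(0.57, [-1676.3, -2151.6, -1551.5])]
rim_0 [(0.94, [-1648.3, -2123.5, -1523.4]), (0.93, [-1565.8, -2041.1, -1440.9])]
rim_1 [(0.94, [-1648.3, -2123.5, -1523.4]), (0.93, [-1565.8, -2041.1, -1440.9])]
rim_2 [(0.94, [-1648.3, -2123.5, -1523.4]), (0.93, [-1565.8, -2041.1, -1440.9])]
rim_3 [(0.94, [-1648.3, -2123.5, -1523.4]), (0.93, [-1565.8, -2041.1, -1440.9])]
knob_grip [(0.67, [-1810.7, -2286.0, -1685.9])]
pointer_tip [(0.59, [-1826.7, -2301.9, -1701.8])]
ring_lug [(0.7, [-1819.9, -2295.1, -1695.0])]
mallet [(0.67, [-1422.3, -1897.5, -1297.4])]
paste_pot [(0.71, [-2615.6, -3090.8, -2490.7])]
bench_brush [(0.59, [-2749.1, -3224.4, -2624.3]), (0.53, [-1805.4, -2280.7, -1680.6])]
top [ 381.    8. 1744.] [0.075, 0.008, -1.571] [[560.14465375   0.         319.39544328]
 [  0.         560.14465375 228.93247429]
 [  0.           0.           1.        ]] -0.07632035764174001
vent_cutter [(0.77, [3131.2, 2757.7, 4493.4])]
bed_center [(0.18, [2992.1, 2618.6, 4354.3])]
core_box_half [(0.9, [2997.3, 2623.8, 4359.5])]
rim_0 [(0.89, [2928.0, 2554.4, 4290.1]), (0.73, [2929.7, 2556.2, 4291.8])]
rim_1 [(0.89, [2928.0, 2554.4, 4290.1]), (0.73, [2929.7, 2556.2, 4291.8])]
rim_2 [(0.89, [2928.0, 2554.4, 4290.1]), (0.73, [2929.7, 2556.2, 4291.8])]
rim_3 [(0.89, [2928.0, 2554.4, 4290.1]), (0.73, [2929.7, 2556.2, 4291.8])]
knob_grip [(0.76, [2833.1, 2459.6, 4195.3])]
pointer_tip [(0.45, [2819.9, 2446.4, 4182.1])]
ring_lug [(0.97, [2872.7, 2499.2, 4234.8])]
mallet [(0.76, [3117.8, 2744.2, 4479.9])]
paste_pot [(0.63, [3134.1, 2760.5, 4496.2]), (0.61, [3164.7, 2791.1, 4526.8])]
bench_brush [(0.93, [3141.9, 2768.3, 4504.0])]
1.4
```

View pics/scene0.png

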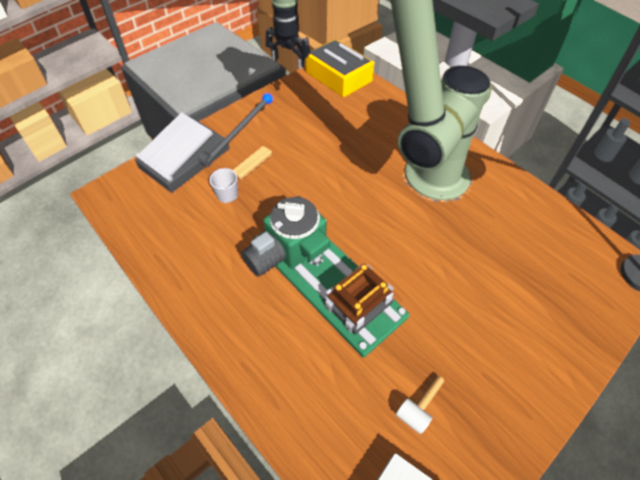

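View pics/top0.png

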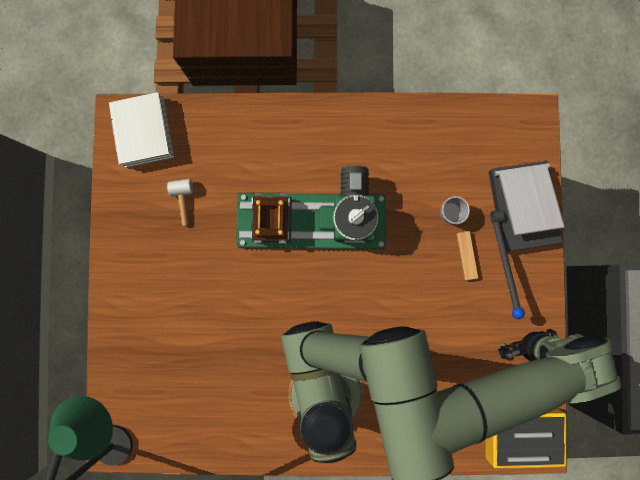

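The scene view shows the cutter with the core box at about (360,298) and the dial at (295,215). The top view shows the box at (271,218), the dial at (355,217), the mallet at left and the pot and brush at right. `rotation` is a rotation vector, so I'll fix my helper.

```bash
sed -i 's/np.array(m\["rotation"\])/cv2.Rodrigues(np.array(m["rotation"],float))[0]/' h.py
python3 - <<'E'
from h import *
for c in("scene","top"):
    ims=[capture(c) for _ in range(3)];im,d=ims[-1]
    d=np.median([x[1] for x in ims],0);np.save(f"{c}_d.npy",d);cv2.imwrite(f"pics/{c}1.png",im)
    for n in "vent_cutter bed_center core_box_half rim_0 knob_grip pointer_tip ring_lug clip_bead mallet paste_pot bench_brush".split():
        for k in range(2 if n in("knob_grip","pointer_tip","ring_lug","rim_0","core_box_half") else 1):
            r=place_of(c,n)
            print(c,n,[(round(x["score"],2),np.round(w(c,x["point"]),1).tolist()) for x in r[:4]])
d=np.load("top_d.npy"); im=cv2.imread("pics/top1.png")
for u,v in [(271,200),(330,236),(355,230),(345,225),(358,217),(300,270)]: print(u,v,np.round(px2w("top",u,v,d[v,u]),1))
a=cv2.resize(im[180:260,225:400],None,fx=4.5,fy=4.5,interpolation=cv2.INTER_CUBIC)
im=cv2.imread("pics/scene1.png")
b=cv2.resize(im[185:360,235:415],None,fx=3.3,fy=3.3,interpolation=cv2.INTER_CUBIC)
cv2.imwrite("pics/a.png",a);cv2.imwrite("pics/b.png",b)
E
```

```text
scene vent_cutter [(0.57, [504.0, 524.6, 43.1]), (0.56, [490.8, 774.0, -27.8])]
scene bed_center []
scene core_box_half [(0.64, [506.0, 829.4, 105.2]), (0.35, [579.9, 1103.3, 194.4])]
scene core_box_half [(0.64, [506.0, 829.4, 105.2]), (0.35, [579.9, 1103.3, 194.4])]
scene rim_0 [(0.96, [547.6, 770.1, 121.8]), (0.84, [554.7, 821.4, 162.3]), (0.64, [467.3, 830.3, 162.3]), (0.58, [461.5, 776.3, 124.0])]
scene rim_0 [(0.96, [547.6, 770.1, 121.8]), (0.84, [554.7, 821.4, 162.3]), (0.64, [467.3, 830.3, 162.3]), (0.58, [461.5, 776.3, 124.0])]
scene knob_grip [(0.67, [482.2, 555.7, 56.3]), (0.31, [577.3, 1102.1, 193.3])]
scene knob_grip [(0.67, [482.2, 555.7, 56.3]), (0.31, [577.3, 1102.1, 193.3])]
scene pointer_tip [(0.81, [505.5, 523.3, 41.9])]
scene pointer_tip [(0.81, [505.5, 523.3, 41.9])]
scene ring_lug [(0.72, [547.9, 819.5, 161.0]), (0.68, [536.1, 570.0, 37.2])]
scene ring_lug [(0.72, [547.9, 819.5, 161.0]), (0.68, [536.1, 570.0, 37.2])]
scene clip_bead []
scene mallet [(0.62, [580.2, 1102.3, 194.4])]
scene paste_pot [(0.88, [482.5, 421.4, -279.6])]
scene bench_brush [(0.55, [342.8, 
[... 585 characters left out ...]
(0.6, [509.5, -42.2, 194.9]), (0.34, [421.6, 203.7, 82.0]), (0.26, [532.6, 208.6, 134.0])]
top pointer_tip [(0.6, [509.5, -42.2, 194.9]), (0.34, [421.6, 203.7, 82.0]), (0.26, [532.6, 208.6, 134.0])]
top ring_lug [(0.63, [536.1, -14.4, 168.1])]
top ring_lug [(0.63, [536.1, -14.4, 168.1])]
top clip_bead [(0.59, [422.9, 203.2, 80.7]), (0.19, [528.0, 267.1, 129.4])]
top mallet [(0.95, [534.9, 527.3, 10.8]), (0.46, [482.4, 123.3, -0.9])]
top paste_pot [(0.78, [506.8, -308.5, -23.8])]
top bench_brush [(0.76, [372.5, -358.5, -14.7])]
271 200 [534.7 233.1 132.1]
330 236 [432.9  65.   33.3]
355 230 [445.9  -9.8 163.2]
345 225 [460.   18.3 164.3]
358 217 [481.6 -18.1 177.7]
300 270 [328.1 159.4   3.3]
```

View pics/a.png

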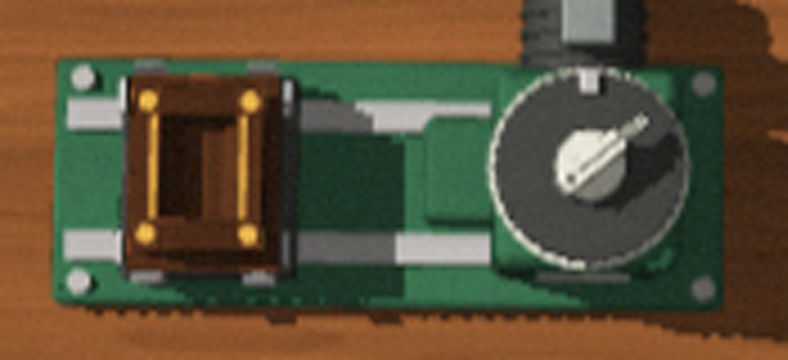

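View pics/b.png

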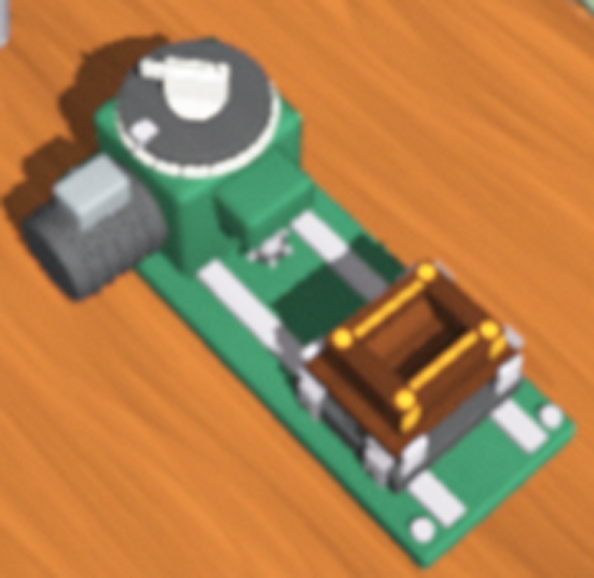

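The dial's lug is at crop (589,82) and the pointer tip at (642,120). The scene positions come out wrong, so the rotation must be roll-pitch-yaw. I'll fix that and re-measure.

```bash
sed -i 's/cv2.Rodrigues(np.array(m\["rotation"\],float))\[0\]/Rot.from_euler("xyz",m["rotation"]).as_matrix()/; 1a from scipy.spatial.transform import Rotation as Rot' h.py
python3 - <<'E'
from h import *
for c in("scene","top"):
    capture(c)
    for n in "vent_cutter bed_center core_box_half rim_0 knob_grip pointer_tip ring_lug clip_bead mallet paste_pot bench_brush".split():
        r=place_of(c,n)
        print(c,n,[(round(x["score"],2),np.round(w(c,x["point"]),1).tolist()) for x in r[:4]])
dt=np.load("top_d.npy");ds=np.load("scene_d.npy")
# crop pixel points -> world
def T(x,y,z=None):
    u,v=225+(x+.5)/4.5-.5,180+(y+.5)/4.5-.5
    return px2w("top",u,v,cast("top",u,v,z))
def S(x,y,z):
    u,v=235+(x+.5)/3.3-.5,185+(y+.5)/3.3-.5
    return px2w("scene",u,v,cast("scene",u,v,z))
def cast(c,u,v,z):
    a,b=px2w(c,u,v,1000),px2w(c,u,v,2000)
    return 1000+1000*(z-a[2])/(b[2]-a[2])
P=lambda s,p:print(s,np.round(p,1))
for i,(t,s) in enumerate([((145,233),(427,272)),((148,100),(343,339)),((247,233),(489,329)),((250,100),(404,400))]): P("rim",T(*t,128)); P("   s",S(*s,128))
P("lug",T(589,82,169));P(" s",S(145,131,169))
P("tip",T(642,120,199));P(" s",S(149,68,199))
P("knobend",T(571,180,199))
for p in [(83,77),(705,83),(79,281),(704,289)]: P("post",T(*p,20))
# ring rim silhouette centre
P("ring left/right",T(490,168,163));P("",T(689,168,163));P("top/bot",T(590,66,163));P("",T(590,268,163))
for u,v in [(271,200),(355,230),(345,225),(370,230),(300,270)]: P("depth",px2w("top",u,v,dt[v,u]))
for u,v in [(360,255),(290,230),(310,225)]: P("sdepth",px2w("scene",u,v,ds[v,u]))
print(read_t())
E
```

```text
scene vent_cutter [(0.63, [533.8, 44.6, 2.6])]
scene bed_center []
scene core_box_half [(0.87, [538.0, 171.0, 80.8])]
scene rim_0 [(0.97, [496.7, 133.8, 126.2]), (0.95, [583.2, 199.4, 131.8]), (0.73, [497.2, 198.5, 127.6]), (0.65, [581.7, 134.1, 128.5])]
scene knob_grip [(0.83, [533.2, -82.3, 197.9])]
scene pointer_tip [(0.71, [558.3, -114.7, 204.1]), (0.26, [584.0, 135.5, 128.2])]
scene ring_lug [(0.7, [588.4, -77.5, 172.5])]
scene clip_bead []
scene mallet [(0.8, [589.8, 448.3, -2.5])]
scene paste_pot [(0.97, [564.5, -387.3, -1.5]), (0.38, [493.1, 134.1, 123.7])]
scene bench_brush [(0.81, [428.1, -440.7, 1.4])]
top vent_cutter [(0.81, [536.0, 45.1, -0.6])]
top bed_center []
top core_box_half [(0.98, [537.4, 166.9, 79.9])]
top rim_0 [(0.9, [581.4, 197.0, 126.5]), (0.89, [583.3, 134.6, 135.0]), (0.8, [495.7, 207.5, 125.9]), (0.58, [493.7, 136.3, 126.7])]
top knob_grip [(0.67, [534.9, -79.0, 193.1])]
top pointer_tip [(0.67, [559.4, -114.4, 206.6]), (0.54, [494.1, 134.4, 129.8])]
top ring_lug [(0.58, [585.7, -84.5, 173.0]), (0.35, [496.3, 205.6, 126.8])]
top clip_bead [(0.43, [473.4, 1
[... 235 characters left out ...]
1.3 200.2 128. ]
   s [579.2 133.7 128. ]
rim [495.1 135.6 128. ]
   s [493.7 199.5 128. ]
rim [581.2 134.2 128. ]
   s [580.6 198.6 128. ]
lug [587.4 -82.3 169. ]
 s [584.9 -83.9 169. ]
tip [ 559.9 -113.2  199. ]
 s [ 557.3 -109.9  199. ]
knobend [522.7 -69.3 199. ]
post [610.7 258.2  20. ]
post [ 606.2 -170.8   20. ]
post [469.7 259.5  20. ]
post [ 464.2 -169.    20. ]
ring left/right [533.6 -20.1 163. ]
 [ 533.6 -145.4  163. ]
top/bot [598.3 -83.4 163. ]
 [470.5 -82.8 163. ]
depth [586.4 160.8 129.4]
depth [496.1 -80.5 168.4]
depth [510.2 -52.4 168.7]
depth [ 496.4 -123.1  164.8]
depth [383.8  81.5  -2.6]
sdepth [411.   51.6   0.7]
sdepth [575.1 -50.5 169.9]
sdepth [527.2 -29.1 169.4]
4.5
```

The two views agree within about 2 mm. The box centre is (537.3,167.2) with its rim at z = 128. The dial axis is (534.3,-82.5), the ring face is at z ≈ 167, the pointer is at about -0.88 rad and the lug at about 0. I'll do the knob first.

```bash
python3 - <<'E'
from h import *
A=[534.3,-82.5]; th=-0.885; pi=np.pi
for y in (th,th+pi,0,pi): 
    q=solve_ik(A+[197],[pi,0,y]); print(y,None if q is None else np.round(q,2))
for y0,y1 in ((th,0.0),(th+pi,pi)):
    q0=solve_ik(A+[197],[pi,0,y0]);q1=solve_ik(A+[197],[pi,0,y1])
    if q0 is not None and q1 is not None and abs(q0[5])<2.6 and abs(q1[5])<2.6 and abs(q1[5]-q0[5])<1.5: break
print("use",y0,y1)
p=np.array(read_tcp_pos());movel((p+[0,0,60]).tolist(),max_speed=200)
move_ptp(A+[270],[pi,0,y0]); grip(0.6,30)
print(read_opening(), movel(A+[197],max_speed=80,threshold=8), read_tcp_pos(),read_t())
c,d=capture("scene");cv2.imwrite("pics/k1.png",cv2.resize(c[120:280,200:400],None,fx=3.5,fy=3.5,interpolation=cv2.INTER_CUBIC))
E
```

```text
-0.885 [-0.29  0.35 -0.3   0.92  0.   -2.55]
2.2565926535897933 [-0.29  0.35 -0.3   0.92  0.    0.6 ]
0 [-0.29  0.35 -0.3   0.92  0.    2.85]
3.141592653589793 [-0.29  0.35 -0.3   0.92  0.   -0.29]
use 2.2565926535897933 3.141592653589793
0.6021586688381191 False [534.68498396 -82.61190577 197.51078457] 8.4417
```

View pics/k1.png

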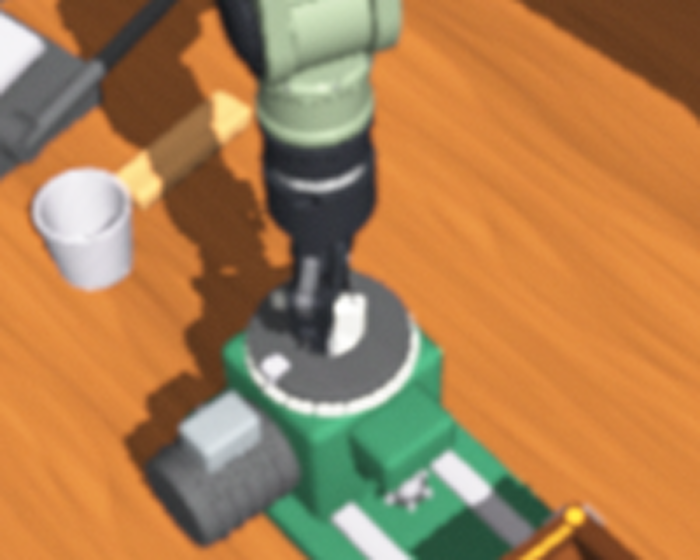

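The fingers straddle the bar clear of the ring, and the lug at (275,367) hasn't moved. Now grip, turn and release.

```bash
python3 - <<'E'
from h import *
A=[534.3,-82.5]; pi=np.pi
grip(0.0,40); print("open",read_opening(),read_gripper_force(),read_contact_force())
R=np.round
for y in np.linspace(2.2566,pi,4)[1:]:
    movel(A+[197],[pi,0,float(y)],max_speed=60); print(R(read_contact_force(),1),R(read_wrist_torque(),2))
print(read_orientation())
grip(0.5); movel(A+[275],max_speed=150)
move_ptp([494.3,134.5,190],[pi,0,pi]); grip(0.0)
c,d=capture("scene");cv2.imwrite("pics/k2.png",cv2.resize(c[180:280,230:370],None,fx=5,fy=5,interpolation=cv2.INTER_CUBIC))
for n in("pointer_tip","ring_lug","knob_grip"): print(n,[(round(x["score"],2),R(w("scene",x["point"]),1).tolist()) for x in place_of("scene",n)[:2]])
print(read_t())
E
```

```text
open 0.1545741062292237 39.74335491657257 [-4.00663442 -2.87689324  5.02333768]
[-2.9 -3.   4.9] [-0.49  0.82  0.03]
[-4.6 -2.9  4.9] [-0.5   0.92  0.04]
[-4.9 -3.9  4.4] [-0.62  0.8   0.02]
[-3.13894283e+00 -1.73163041e-03  3.14110173e+00]
pointer_tip [(0.77, [575.0, -84.1, 203.9])]
ring_lug [(0.55, [588.8, -80.8, 169.9])]
knob_grip [(0.8, [535.3, -82.4, 196.9]), (0.7, [577.0, 204.3, 128.6])]
12.9167
```

View pics/k2.png

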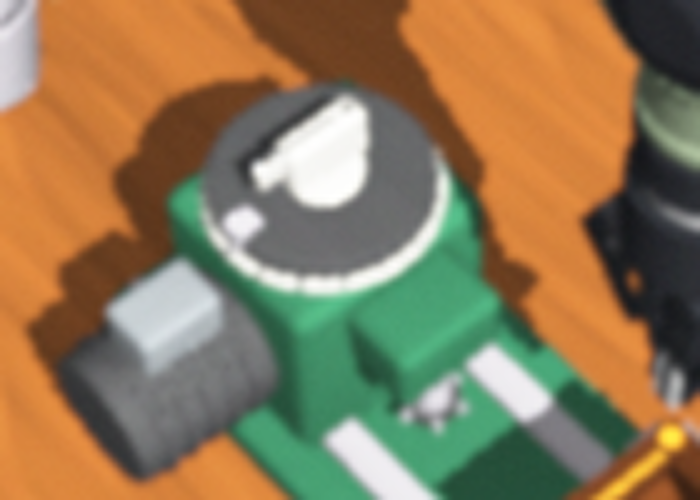

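The pointer now aims at the lug (crop (262,175) against (243,225)), and the lug hasn't moved. I'll check the angle numerically later. Next is pressing the corners with closed fingers.

```bash
cat >> h.py <<'E'
C=np.array([537.3,167.2]);yw=-0.012
M=np.array([[np.cos(yw),-np.sin(yw)],[np.sin(yw),np.cos(yw)]])
def press(sx,sy,z,th=25,up=165):
    p=(C+M@np.array([sx*43,sy*33])).tolist()
    movel(p+[up],max_speed=200); f0=read_contact_force()[2]
    movel(p+[140 if up>150 else up-14],max_speed=100,threshold=12) if False else None
    s=movel(p+[z],max_speed=45,threshold=th)
    print(sx,sy,s,np.round(read_tcp_pos(),1),"F",round(read_contact_force()[2]-f0,1),"t",round(read_t(),1)); movel(p+[up],max_speed=200)
E
sed -i '/if False/d' h.py
python3 - <<'E'
from h import *
for c in ((-1,-1),(1,1),(-1,1),(1,-1)): press(*c,134)
capture("scene")
for i in range(1): print([(round(x["score"],2),np.round(w("scene",x["point"]),1).tolist()) for x in place_of("scene","rim_0")])
E
```

```text
-1 -1 False [493.9 134.7 133.9] F -0.9 t 14.0
1 1 False [580.9 199.7 134.1] F 0.4 t 15.9
-1 1 False [494.9 200.8 134.1] F -0.2 t 17.6
1 -1 False [580.1 133.7 134.1] F 0.3 t 19.4
[(0.93, [579.6, 137.0, 107.6]), (0.87, [492.1, 201.1, 108.8]), (0.8, [577.9, 201.9, 105.4]), (0.65, [533.9, 45.6, 4.7]), (0.61, [491.3, 135.3, 105.3]), (0.6, [590.4, 448.9, -1.5])]
```

All four corners have apparently snapped down, with the rim at about 107. I'll press each one again to find where the contact stops, then retreat and verify.

```bash
python3 - <<'E'
from h import *
for c in ((1,-1),(1,1),(-1,1),(-1,-1)): press(*c,118,th=20,up=140)
movel([420,167,260],max_speed=250)
move_ptp([300,330,300],[np.pi,0,np.pi])
def cast(c,u,v,z):
    a,b=px2w(c,u,v,1000),px2w(c,u,v,2000); return px2w(c,u,v,1000+1000*(z-a[2])/(b[2]-a[2]))
for c in("scene","top"):
    im,d=capture(c);cv2.imwrite(f"pics/{c}9.png",im)
    for n in("rim_0","pointer_tip","ring_lug","knob_grip"): print(c,n,[(round(x["score"],2),np.round(w(c,x["point"]),1).tolist()) for x in place_of(c,n)[:4]])
print(np.round(cast("scene",230+262/5,180+175/5,204),1),np.round(cast("scene",230+243/5,180+225/5,173),1))
a=cv2.resize(cv2.imread("pics/top9.png")[190:245,240:400],None,fx=4.5,fy=4.5,interpolation=cv2.INTER_CUBIC)
b=cv2.resize(cv2.imread("pics/scene9.png")[235:340,255:415],None,fx=4.5,fy=3,interpolation=cv2.INTER_CUBIC)
cv2.imwrite("pics/f.png",np.vstack([a,b]));print(read_t())
E
```

```text
1 -1 True [580.5 133.8 124.8] F 8.3 t 20.5
1 1 True [580.9 198.8 124.8] F 7.6 t 21.7
-1 1 True [495.8 200.7 124.7] F 7.9 t 22.9
-1 -1 True [494.1 135.5 124.7] F 7.0 t 24.0
scene rim_0 [(0.94, [576.7, 135.3, 108.1]), (0.9, [578.7, 203.8, 106.7]), (0.81, [489.7, 202.3, 106.7]), (0.74, [490.2, 136.4, 105.5])]
scene pointer_tip [(0.55, [573.2, -84.9, 207.4])]
scene ring_lug [(0.79, [589.9, -79.7, 172.7]), (0.51, [590.2, 451.3, -2.5]), (0.3, [563.1, -385.7, -1.3])]
scene knob_grip [(0.8, [535.0, -83.3, 196.3])]
top rim_0 [(0.97, [574.8, 200.1, 106.1]), (0.86, [492.3, 205.6, 102.4]), (0.71, [490.2, 137.6, 104.2]), (0.61, [577.5, 139.0, 108.8])]
top pointer_tip [(0.66, [577.6, -80.8, 203.9])]
top ring_lug [(0.58, [585.3, -84.7, 173.3]), (0.4, [574.7, 197.0, 101.7])]
top knob_grip [(0.64, [535.0, -82.3, 192.5]), (0.56, [575.8, 198.2, 103.0])]
[574.2 -78.2 204. ] [587.8 -79.8 173. ]
26.3583
```

View pics/f.png

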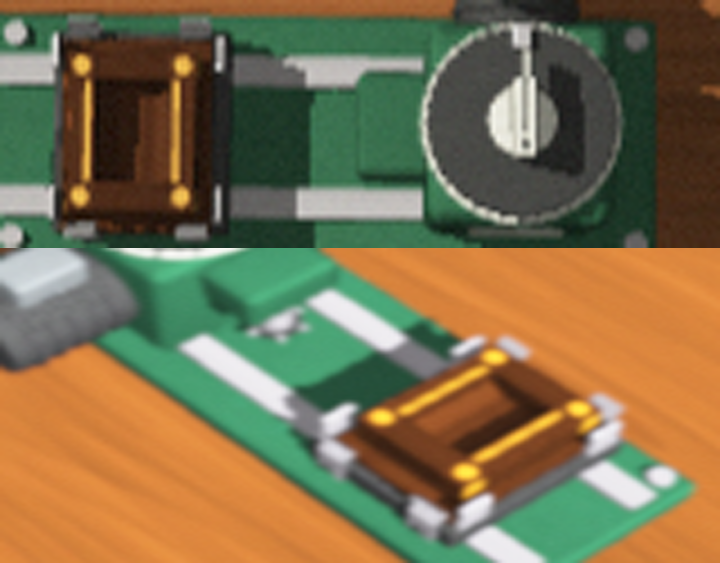

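The top part of the view has the pointer tip at (528,50), over the lug at (522,35). Allowing for the tip's height, that is 1–2 mm sideways against the 6 mm limit. All four rim corners stopped the fingertips at z ≈ 105.8, so the box is flat and home, with the clips over the foot in the lower part. Handing in.

```bash
python3 -c "
from h import *
print(sign_off())"
```

```text
the job is handed in; nothing more can be done
None
```

I handed the job in at about 26 s of the 48 s allowed, with no verdict returned: the core box half is clipped down flat on the bed, the depth pointer is 1–2 mm off the lug's centre line by the camera (6 mm allowed), the outer ring shows no movement, and I kept clear of the mallet, pot and brush.

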